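# Feel for the hidden crossbar and stand the bottle over it

## Task

Under the springy ribbed white cover of the low grey stand runs one hidden crossbar. Before touching the bottle, feel for it by pressing gently along the cover with the closed fingertips to find where it stops giving way; then pick up the dropper bottle and set it softly down upright on the cover, centred over the bar, so that the cover neither sags nor leans under it. Never let the bottle down where the cover gives way, never press hard, and leave the tablet jar, the cup and the tape roll alone.

Things in the scene. Friction and masses are not known exactly. Their poses are not given: they have to be found in the camera images.
- stand: Low grey frame 140 x 230 x 32 mm, fixed on the table, holding a springy ribbed white cover between its rims. Origin: centre of its underside, at table level; x along the short side, y along the long side, z up. In this frame the cover spans x -52 to +52 mm, y -100 to +100 mm; its crests are at z = 34 mm, 2 mm above the rims.
- cover (a point): Centre of the cover, level with the crests; axes as the stand. 25 gently rounded slats 8 mm apart along y, each running along x. A slat yields straight down, alike wherever along x it is pressed, each on its own spring. Closed fingertips sink about 3 to 5 mm per newton where nothing is below, at most 13 mm; about 1.5 mm at 3 N over the crossbar.
- cover_end (a point): Middle of the cover's +y end, level with the crests. Below the cover, unseen, one straight crossbar 24 mm wide, soft-capped, runs along the stand's x just under the slats and holds three or four of them up. Its middle lies anywhere from 45 to 155 mm from this end (stand y -55 to +55 mm); its place is not measured.
- bottle: Amber dropper bottle with a dark cap and teat, 39 mm across, 108 mm tall, about 0.18 kg. Origin: centre of its underside; z up along the bottle. The round body is 39 mm wide up to 70 mm above the origin: grasp it round the body. Stands on the table to the left or the right of the stand.
- tablet_jar: White tablet jar, 42 mm across, 55 mm tall, loose, a bystander on the other side of the stand from the bottle. Origin: centre of its underside.
- cup: Clear open plastic cup, 56 mm across, 44 mm tall, loose, a bystander behind the stand. Origin: centre of its underside.
- roll: Roll of tape lying flat, 104 mm across, 25 mm tall, loose, a bystander behind the stand. Origin: centre of its underside.

How it is judged:
On the way, in this order (a step that is already met when the one before it is completed fails the run):
1. the cover has been pressed with the fingertips while the bottle still stands where it stood (contact force between the fingers and stand above 0.8 N and distance of bottle from where it was at the start of the episode below 0.01 m), for 0.2 s.
2. the bottle has been lifted clear of the table, above the level of the cover (height (world z) of bottle above 0.045 m), for 0.2 s.
At the end, for the whole second after the job is handed in: The bottle stands released and at rest on the ribbed cover, its whole foot on the slats (its axis within 32 mm of the stand's long centre line and within 80 mm of its middle along the length), upright within 0.06 rad, its foot sunk less than 1.8 mm below the unloaded crests (x of bottle in the frame of stand between -0.032 and 0.032 m and y of bottle in the frame of stand between -0.08 and 0.08 m and z of bottle in the frame of stand between 0.0322 and 0.036 m and angle between bottle's own z axis and vertical below 0.06 rad and contact force between bottle and stand above 0.8 N and contact force between each of the arm, the fingers and bottle below 0.05 N and linear speed of bottle below 0.02 m/s); the robot touches nothing.
It fails at once if the cover or the stand is pressed with more than 20 N (contact force between any of the fingers, the arm and stand above 20 N).
It fails at once if the bottle is let down where the cover gives way (its foot more than 3 mm below the unloaded crests) (x of bottle in the frame of stand between -0.052 and 0.052 m and y of bottle in the frame of stand between -0.1 and 0.1 m and z of bottle in the frame of stand below 0.031 m).
It fails at once if the bottle is banged or pressed on the stand with more than 20 N (contact force between bottle and stand above 20 N).
It fails at once if the tablet jar, the cup or the tape roll is moved more than 10 mm (distance of any of tablet_jar, cup, roll from where it was at the start of the episode above 0.01 m).
It also fails if it takes over 64 s, if anything falls off the work surface, if the arm or the gripper's body presses on something with over 40 N, if the wrist force passes 120 N, or if a joint passes its speed limit or range.

## Robot

A 7-joint arm with a two-finger parallel gripper is mounted at the origin on a cart in front of the work surface, level with it; the furniture and walls round the work are solid. World frame = base frame: x ahead of the robot, y to its left, z up, the work surface at z = 0. Lengths are in m, angles in rad, forces in N, time in s.
With the tool pointing down it reaches from about 0.4 to 0.85 m from the base axis. Payload 10.4 kg.
Tool frame: the origin (TCP) lies between the finger pads; the fingertips stand 8 mm ahead of it and the grasp point (between the pads) lies 11 mm behind it; z points along the fingers, y is the direction in which the jaws open and shut (so a half turn about z gives the same grasp; the last joint's range is limited). The gripper opens to 85 mm and grips with 20 to 120 N. Pads are 22 mm wide; open, the fingers measure 114 mm over their backs; the gripper's body (76 mm by 85 mm) begins 54 mm behind the grasp point. The pads swing forward as they close: fully open they stand 13 mm farther back than shut.
Start: joints at [1.132, 0.332, -0.065, 1.46, 0.022, 1.35, -0.088], TCP at [0.252, -0.572, 0.239] pointing down, gripper open.
Joint ranges: [-2.6, 2.6], [-0.5, 2.12], [-1.47, 1.34], [0.16, 2.42], [-1.27, 4.41], [0.06, 2.06], [-2.6, 2.6]. Speed limits (rad/s): [2.22, 2.22, 2.79, 2.79, 3.14, 3.14, 3.14].

## Interface

Orientations are given as a unit quaternion [x, y, z, w].
In Python, from workcell import manip, camera, camera_params, trace, place_of gives the robot as it stands. The module is installed in compiled form; this text tells all that it offers.
- The arm moves only by the tool move_arm, never from a script. Its argument "steps" is a list of rows, each an object with "offset": the shift along the tool's x, y, z scaled (see below), a list of three; "delta_rot": the turn, a rotation vector about the tool's x, y, z scaled (see below), a list of three. In form: [{"offset": [dx, dy, dz], "delta_rot": [wx, wy, wz]}, ...]. A call has 1 to 20 rows; each row is the pose to reach, as a shift and turn from the pose commanded when the call began, along the tool's axes at that moment; what a row does not reach only later rows make up. The controller multiplies each number of a shift by 0.15 m and each number of a turn by 90 degrees. A row lasts 1/12 s, in which the tool goes at most 41.7 mm and 7.16 degrees, less where a joint would pass 70% of its speed; a pose out of reach is approached as far as the arm can. A call with a number of a shift or a turn outside -1 to 1 is refused whole. A call with a gripper value outside its range is refused whole. "hand" is the gripper's target within -1 to 1 (fully open at 1, half-way at 0, shut at -1), set as the call begins (left out, the last holds). The fingers move at their own pace and stop on an object; "squeeze" is the grip in N (left out, the last holds). Time passes only in rows, so rows that repeat a pose let the fingers close. It gives the time, the measured TCP pose, the force and the opening at its end, in the units of the state.
- manip.get_obs(): the state, without advancing time (a new reading comes with each control period).
- camera(name): name is "scene" or "top" or "wrist"; returns the picture (480x640x3 uint8, red, green, blue); there is no depth.
- camera_params(name): a dict with "fovy" (degrees; the focal length in pixels is half the picture's height over the tangent of half this angle, whatever the lens; pixels are square), "cx", "cy" (the principal point, pixels), "world_from_camera" (4x4, takes a point from camera to world coordinates). Camera axes: x right, y down, z forward; pixel columns grow to the right and rows downward; lengths in m; the calibration is good to about 2 mm. A picture is of the moment at which its call begins: read the wrist's pose just before it. camera_params takes no time and is no camera call; for the wrist camera it gives the pose at the moment of the call.
- manip.hand_in(): hands the job in, once; it reports no verdict.
Trained networks look in the newest picture that a camera, given by its name, has taken for a name from the list of things; names that differ only in an ending like _2 or _b are one class to them, and where a whole thing is asked for, a point or a joint stands for the part that bears it (a point fixed in the world has none). Each returns a list of dicts, best first, with "p" (0 to 1); they miss things now and then, are a little off and sometimes report something else, mostly with a low value. They report only what shows in the picture. A call takes as long as a camera call.
- trace(camera, label): "mask" (480x640 bool, what is visible of it) and "extent" ([left, top, right, bottom] in pixels, round what is visible of it).
- place_of(camera, label): "uv" ([column, row] in pixels: a listed point, or the origin of a listed thing).
The state is a dict: "clock": time; "joint_pos": joint angles; "joint_velocities": joint speeds; "tau": joint torques, N m; "position": TCP position; "ee_rot": TCP orientation; "ft_force": force on the tool from outside, world axes, zero at the start; "torque": the same for the moment, N m; "grip_width": opening from 0.0 (shut) to 1.0 (fully open).
Only numpy, scipy, OpenCV 4.12 (cv2) and the standard library are available. Lean on these libraries where they do the work, as an engineer would, in place of code of your own. Each camera call takes 0.05 s, during which the arm holds its last target.

## Working session

There is one attempt and no reset: what is moved stays moved. The work goes in short steps, Python scripts to look and compute and a tool call to move; the robot and the scene stay as the last step left them, time stands still between calls to the robot, and variables do not carry over. Pictures are saved under pics/ and viewed, and the job is handed in when it is done.

Besides the shell and the picture viewer there is one more tool, called after "Request:" as name(argument=value, ...), one argument or row to a line, values as JSON. move_arm: Moves the arm, as the interface text tells. Its arguments: {"type":"object","properties":{"steps":{"type":"array"},"hand":{"type":"number"},"squeeze":{"type":"number"}},"required":["steps"]}

```bash
mkdir -p pics
cat > h.py <<'E'
import numpy as np,cv2
from workcell import manip,camera,camera_params,trace,place_of
def ray(name,uv,z,P=None):
    P=P or camera_params(name); f=240/np.tan(np.radians(P['fovy'])/2)
    M=np.array(P['world_from_camera']); d=M[:3,:3]@np.array([(uv[0]-P['cx'])/f,(uv[1]-P['cy'])/f,1]); o=M[:3,3]
    return o+d*(z-o[2])/d[2]
def proj(name,p,P=None):
    P=P or camera_params(name); f=240/np.tan(np.radians(P['fovy'])/2)
    M=np.linalg.inv(np.array(P['world_from_camera'])); c=M[:3,:3]@np.array(p)+M[:3,3]
    return np.array([P['cx']+f*c[0]/c[2],P['cy']+f*c[1]/c[2]])
def save(n,im): cv2.imwrite('pics/'+n,cv2.cvtColor(im,cv2.COLOR_RGB2BGR))
E
python3 - <<'E'
from h import *
o=manip.get_obs(); print({k:np.round(v,3).tolist() for k,v in o.items()})
for c in ['top','scene']:
    save(c+'0.png',camera(c))
    for l,z in [('stand',0),('cover',.034),('cover_end',.034),('bottle',0),('tablet_jar',0),('cup',0),('roll',0)]:
        for r in place_of(c,l)[:2]: print(c,l,round(r['p'],2),np.round(r['uv'],1),np.round(ray(c,r['uv'],z),4))
print(manip.get_obs()['clock'])
E
```

```text
{'clock': 0.0, 'joint_pos': [1.132, 0.333, -0.065, 1.461, 0.022, 1.35, -0.088], 'joint_velocities': [0.0, 0.002, 0.001, 0.001, -0.001, -0.0, -0.0], 'tau': [0.001, -62.545, 0.049, -39.16, 0.016, 0.01, -0.0], 'position': [0.252, -0.571, 0.239], 'ee_rot': [0.978, 0.206, -0.0, -0.001], 'ft_force': [0.497, -0.649, -0.614], 'torque': [0.064, -0.008, -0.08], 'grip_width': 0.999}
top stand 0.64 [331.8 265.8] [ 0.5554 -0.043   0.    ]
top cover 0.58 [333.8 261.6] [ 0.5627 -0.0458  0.034 ]
top cover 0.26 [284.  253.2] [0.5818 0.0564 0.034 ]
top cover_end 0.84 [283.9 252. ] [0.5843 0.0566 0.034 ]
top bottle 0.85 [184.6 307.2] [0.4744 0.2669 0.    ]
top tablet_jar 0.59 [464.9 278.7] [ 0.5229 -0.3254  0.    ]
top cup 0.8 [255.1 173.8] [0.7552 0.1173 0.    ]
top roll 0.83 [356.7 158.3] [ 0.786  -0.1014  0.    ]
scene stand 0.6 [351.5 252.2] [ 0.5643 -0.0471  0.    ]
scene cover 0.73 [351. 242.] [ 0.5675 -0.0484  0.034 ]
scene cover_end 0.65 [323.9 262.4] [0.5857 0.0534 0.034 ]
scene bottle 0.55 [312.1 351.3] [0.4744 0.2723 0.    ]
scene tablet_jar 0.59 [409.1 198.3] [ 0.5394 -0.3414  0.    ]
scene cup 0.68 [256.4 260.9] [0.7578 0.1146 0.    ]
scene roll 0.56 [294.3 212.4] [ 0.7918 -0.1035  0.    ]
0.8
```

View pics/top0.png

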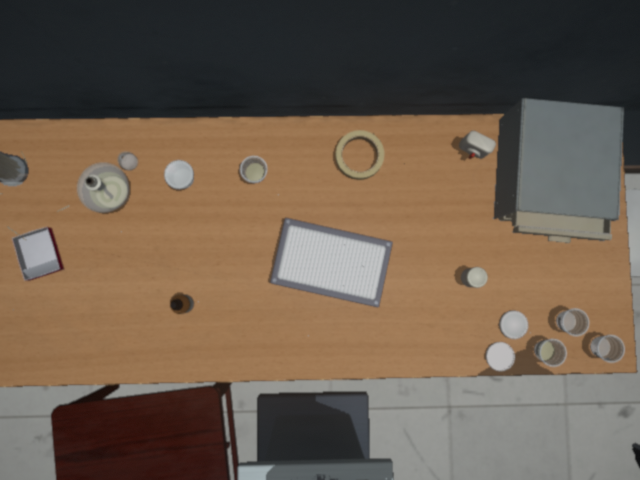

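View pics/scene0.png

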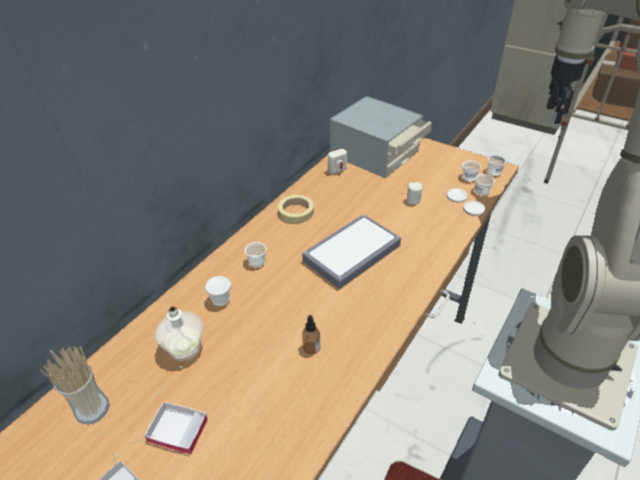

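Run:
```python
from h import *
im=camera('top')
r=trace('top','stand')[0]; m=r['mask'].astype(np.uint8)
c=max(cv2.findContours(m,0,2)[0],key=cv2.contourArea)
b=cv2.boxPoints(cv2.minAreaRect(c)); print(b)
W=np.array([ray('top',p[0],.032)[:2] for p in c])
(cx,sz,a)=cv2.minAreaRect((W*1000).astype(np.float32)); print(r['p'],cx,sz,a)
for q in (0,):
  print(np.round([ray('top',p,.032)[:2] for p in b],4))
for l in['bottle']:
    r=trace('top',l)[0];print(r['p'],r['extent'])
save('topz.png',cv2.resize(im[200:340,150:400],None,fx=3.2,fy=3.2,interpolation=2))
```

```text
[[269.74182 282.59192]
 [284.6847  216.1791 ]
 [393.45325 240.65204]
 [378.51038 307.06488]]
0.82 (563.1353149414062, -41.59727478027344) (230.5975799560547, 140.55386352539062) 76.29010009765625
[[ 0.522   0.0865]
 [ 0.6587  0.054 ]
 [ 0.604  -0.1706]
 [ 0.4678 -0.1358]]
0.6 [170.6, 296.7, 195.4, 314.6]
```

The top picture shows the stand at (331,262), yawed about -13.6°, with the bottle at its left (181,303). The jar is at (476,277), the cup at (255,170) and the roll at (360,155). The networks' answers agree with this.

```bash
cat >> h.py <<'E'
from scipy.spatial.transform import Rotation as R
A=np.radians(-13.6); C=np.array([.563,-.042]); SX=np.array([np.cos(A),np.sin(A)]); SY=np.array([-np.sin(A),np.cos(A)])
def st(x,y,z): return np.r_[C+x*SX+y*SY,z]
def tostand(p): d=np.array(p[:2])-C; return np.array([d@SX,d@SY])
def plan(p,yaw,frm=None):
    o=manip.get_obs(); q=R.from_quat(o['ee_rot']); p0=np.array(o['position'])
    T=R.from_euler('z',yaw,degrees=True)*R.from_euler('x',180,degrees=True)
    d=q.inv().apply(np.array(p)-p0)/.15; w=(q.inv()*T).as_rotvec()/(np.pi/2)
    print('clock',o['clock'],'pos',np.round(p0,4),'f',np.round(o['ft_force'],2),'offset',np.round(d,3),'rot',np.round(w,4))
E
python3 - <<'E'
from h import *
plan(st(0,-.07,.08),76.4)
E
```

```text
clock 0.95 pos [ 0.2525 -0.5718  0.2393] f [ 0.45 -0.85  0.19] offset [ 3.037 -2.024  1.062] rot [ 0.     -0.     -0.5842]
```

Request:
move_arm(
  steps=[
    {"offset": [1, -0.667, 0], "delta_rot": [0, 0, -0.2]},
    {"offset": [1, -0.667, 0], "delta_rot": [0, 0, -0.2]},
    {"offset": [1, -0.667, 0], "delta_rot": [0, 0, -0.2]},
    {"offset": [1, -0.667, 0], "delta_rot": [0, 0, -0.2]},
    {"offset": [1, -0.667, 0], "delta_rot": [0, 0, -0.2]},
  ],
  hand=-1,
)

```text
clock: 1.37
position: [0.3535, -0.4141, 0.2398]
ee_rot: [0.933, 0.36, 0.001, -0.0]
ft_force: [0.2, -0.4, 0.7]
grip_width: 0.298
```

Run:
```python
from h import *
plan(st(0,-.07,.08),76.4)
```

```text
clock 1.3667 pos [ 0.3535 -0.4141  0.2398] f [ 0.17 -0.43  0.7 ] offset [ 2.313 -0.636  1.07 ] rot [ 0.0007 -0.0012 -0.3795]
```

Request:
move_arm(
  steps=[
    {"offset": [1, -0.25, 0.1], "delta_rot": [0, 0, -0.2]},
    {"offset": [1, -0.25, 0.1], "delta_rot": [0, 0, -0.2]},
    {"offset": [1, -0.25, 0.1], "delta_rot": [0, 0, -0.2]},
    {"offset": [1, -0.25, 0.1], "delta_rot": [0, 0, -0.2]},
    {"offset": [1, -0.25, 0.1], "delta_rot": [0, 0, -0.2]},
  ],
  hand=-1,
)

```text
clock: 1.78
position: [0.4399, -0.285, 0.2242]
ee_rot: [0.864, 0.503, 0.001, -0.001]
ft_force: [-0.4, -0.8, -0.7]
grip_width: -0.0
```

Run:
```python
from h import *
plan(st(0,-.07,.08),76.4)
```

```text
clock 1.7833 pos [ 0.4399 -0.285   0.2242] f [-0.36 -0.75 -0.66] offset [1.363 0.041 0.965] rot [ 0.0004 -0.0016 -0.1782]
```

Request:
move_arm(
  steps=[
    {"offset": [1, 0.03, 0.6], "delta_rot": [0, 0, -0.178]},
    {"offset": [1, 0.03, 0.6], "delta_rot": [0, 0, -0.178]},
    {"offset": [1, 0.03, 0.6], "delta_rot": [0, 0, -0.178]},
    {"offset": [1, 0.03, 0.6], "delta_rot": [0, 0, -0.178]},
    {"offset": [1, 0.03, 0.6], "delta_rot": [0, 0, -0.178]},
  ],
)

```text
clock: 2.2
position: [0.5163, -0.1579, 0.1313]
ee_rot: [0.787, 0.617, 0.0, -0.002]
ft_force: [-1.1, 1.2, 0.5]
grip_width: 0.002
```

Run:
```python
from h import *
plan(st(0,-.07,.06),76.4)
```

```text
clock 2.2 pos [ 0.5163 -0.1579  0.1313] f [-1.06  1.16  0.54] offset [0.356 0.121 0.476] rot [-0.002  -0.002  -0.0021]
```

Request:
move_arm(
  steps=[
    {"offset": [0.356, 0.121, 0.4], "delta_rot": [-0.002, -0.002, -0.002]},
    {"offset": [0.356, 0.121, 0.476], "delta_rot": [-0.002, -0.002, -0.002]},
    {"offset": [0.356, 0.121, 0.476], "delta_rot": [-0.002, -0.002, -0.002]},
    {"offset": [0.356, 0.121, 0.476], "delta_rot": [-0.002, -0.002, -0.002]},
    {"offset": [0.356, 0.121, 0.476], "delta_rot": [-0.002, -0.002, -0.002]},
  ],
)

```text
clock: 2.62
position: [0.5459, -0.1178, 0.0632]
ee_rot: [0.788, 0.616, -0.001, 0.002]
ft_force: [1.0, -0.8, -0.1]
grip_width: -0.002
```

Run:
```python
from h import *
plan(st(0,-.07,.046),76.4)
P=camera_params('wrist'); im=camera('wrist'); save('w1.png',im)
top=camera('top'); save('t1.png',cv2.resize(top[200:330,250:410],None,fx=4,fy=4,interpolation=2))
for y in(-.1,.1):
  for x in (-.052,.052): print(proj('wrist',st(x,y,.034),P), proj('top',st(x,y,.034)))
print(manip.get_obs()['ft_force'])
```

```text
clock 2.6167 pos [ 0.5459 -0.1178  0.0632] f [ 0.98 -0.77 -0.12] offset [ 0.052 -0.009  0.115] rot [ 0.0018  0.0023 -0.0044]
[221.26867644 328.21216326] [374.06904118 296.82034551]
[418.94077094 326.9199613 ] [384.54557465 247.47316667]
[ 170.12689487 -163.3069325 ] [278.90545225 275.59562478]
[ 459.21071328 -164.84468626] [290.14140425 226.38715479]
[ 0.56679423 -0.59901902  0.70702885]
```

View pics/w1.png

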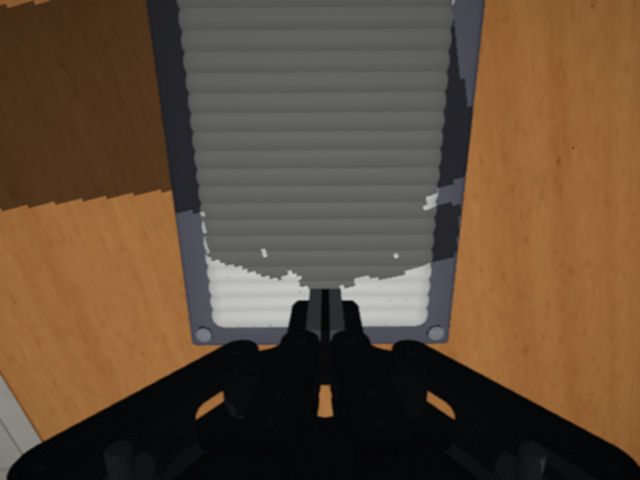

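View pics/t1.png

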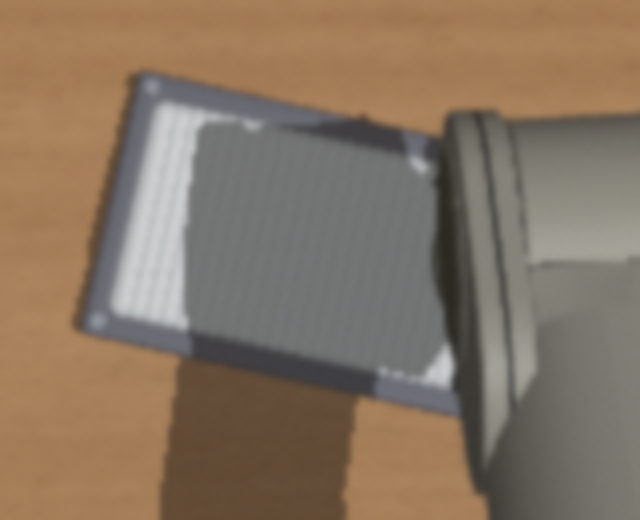

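The wrist view shows the closed fingertips at (325,290) over the cover's near end. The cover corners are at (209,327) and (430,327), symmetric about the predicted centre line.

Run:
```python
from h import *
P=camera_params('wrist')
for x in(-.07,.07): print(proj('wrist',st(x,-.115,.032),P),proj('wrist',st(x,-.0,.032),P))
o=manip.get_obs();p=np.array(o['position']);print(tostand(p),proj('wrist',p-[0,0,.008],P))
for uv in [(192,344),(449,344)]: print(tostand(ray('wrist',uv,.032,P)))
plan(st(0,-.062,.041),76.4)
```

```text
[190.77140649 348.55350646] [160.32621238 127.22312629]
[446.87946628 346.10716726] [470.87028033 124.80802602]
[ 0.00203299 -0.07858299] [321.88647659 308.62674674]
[-0.06899378 -0.11215415]
[ 0.07103545 -0.11368658]
clock 2.7167 pos [ 0.5465 -0.1189  0.0645] f [ 0.57 -0.6   0.71] offset [ 0.111 -0.015  0.156] rot [ 0.0034  0.0026 -0.0056]
```

Request:
move_arm(
  steps=[
    {"offset": [0.1, -0.015, 0.05], "delta_rot": [0.003, 0.002, -0.005]},
    {"offset": [0.11, -0.015, 0.12], "delta_rot": [0.003, 0.002, -0.005]},
    {"offset": [0.11, -0.015, 0.14], "delta_rot": [0.003, 0.002, -0.005]},
    {"offset": [0.11, -0.015, 0.14], "delta_rot": [0.003, 0.002, -0.005]},
  ],
)

```text
clock: 3.05
position: [0.5471, -0.1004, 0.0409]
ee_rot: [0.785, 0.619, -0.001, -0.001]
ft_force: [-0.5, -0.2, 0.4]
grip_width: 0.003
```

Run:
```python
from h import *
o=manip.get_obs();print(tostand(o['position']))
plan(st(0,-.062,.039),76.4)
```

```text
[-0.00167308 -0.06053352]
clock 3.05 pos [ 0.5471 -0.1004  0.0409] f [-0.51 -0.2   0.44] offset [-0.01   0.011  0.013] rot [-0.0019  0.0001  0.001 ]
```

Request:
move_arm(
  steps=[
    {"offset": [0, 0.01, 0.01], "delta_rot": [0, 0, 0]},
    {"offset": [0, 0.01, 0.02], "delta_rot": [0, 0, 0]},
    {"offset": [0, 0.01, 0.02], "delta_rot": [0, 0, 0]},
    {"offset": [0, 0.01, 0.02], "delta_rot": [0, 0, 0]},
  ],
)

```text
clock: 3.38
position: [0.5495, -0.1013, 0.0392]
ee_rot: [0.786, 0.619, -0.0, -0.0]
ft_force: [-1.6, -0.6, 3.9]
grip_width: -0.005
```

Request:
move_arm(
  steps=[
    {"offset": [0, 0, 0], "delta_rot": [0, 0, 0]},
    {"offset": [0, 0, 0], "delta_rot": [0, 0, 0]},
  ],
)

```text
clock: 3.55
position: [0.5495, -0.1013, 0.0392]
ee_rot: [0.786, 0.619, -0.0, -0.0]
ft_force: [-0.8, -1.3, 3.9]
grip_width: 0.003
```

Request:
move_arm(
  steps=[
    {"offset": [0, 0, 0.01], "delta_rot": [0, 0, 0]},
    {"offset": [0, 0, 0.01], "delta_rot": [0, 0, 0]},
    {"offset": [0, 0, 0.01], "delta_rot": [0, 0, 0]},
  ],
)

```text
clock: 3.8
position: [0.5495, -0.1013, 0.0378]
ee_rot: [0.786, 0.619, -0.0, -0.0]
ft_force: [-2.1, -1.7, 7.5]
grip_width: -0.001
```

Request:
move_arm(
  steps=[
    {"offset": [0, 0, -0.05], "delta_rot": [0, 0, 0]},
    {"offset": [-0.08, 0, -0.06], "delta_rot": [0, 0, 0]},
    {"offset": [-0.08, 0, -0.06], "delta_rot": [0, 0, 0]},
    {"offset": [-0.08, 0, -0.03], "delta_rot": [0, 0, 0]},
    {"offset": [-0.08, 0, -0.01], "delta_rot": [0, 0, 0]},
    {"offset": [-0.08, 0, -0.01], "delta_rot": [0, 0, 0]},
    {"offset": [-0.08, 0, -0.01], "delta_rot": [0, 0, 0]},
  ],
)

```text
clock: 4.38
position: [0.5461, -0.1123, 0.0383]
ee_rot: [0.785, 0.619, -0.001, -0.001]
ft_force: [-0.0, -0.2, 0.2]
grip_width: 0.004
```

Request:
move_arm(
  steps=[
    {"offset": [0, 0, -0.05], "delta_rot": [0, 0, 0]},
    {"offset": [0.213, 0, -0.06], "delta_rot": [0, 0, 0]},
    {"offset": [0.213, 0, -0.06], "delta_rot": [0, 0, 0]},
    {"offset": [0.213, 0, -0.02], "delta_rot": [0, 0, 0]},
    {"offset": [0.213, 0, 0], "delta_rot": [0, 0, 0]},
    {"offset": [0.213, 0, 0], "delta_rot": [0, 0, 0]},
    {"offset": [0.213, 0, 0], "delta_rot": [0, 0, 0]},
  ],
)

```text
clock: 4.97
position: [0.5545, -0.0809, 0.0392]
ee_rot: [0.785, 0.619, 0.0, -0.001]
ft_force: [-0.7, 5.5, 7.6]
grip_width: -0.001
```

Request:
move_arm(
  steps=[
    {"offset": [0, 0, -0.05], "delta_rot": [0, 0, 0]},
    {"offset": [0.08, 0, -0.06], "delta_rot": [0, 0, 0]},
    {"offset": [0.08, 0, -0.06], "delta_rot": [0, 0, 0]},
    {"offset": [0.08, 0, -0.03], "delta_rot": [0, 0, 0]},
    {"offset": [0.08, 0, 0], "delta_rot": [0, 0, 0]},
    {"offset": [0.08, 0, 0], "delta_rot": [0, 0, 0]},
    {"offset": [0.08, 0, 0], "delta_rot": [0, 0, 0]},
  ],
)

```text
clock: 5.55
position: [0.5571, -0.0696, 0.0388]
ee_rot: [0.785, 0.619, -0.0, -0.001]
ft_force: [-1.0, 2.0, 9.0]
grip_width: 0.001
```

Run:
```python
from h import *
for p in [(.5495,-.1013),(.5461,-.1123),(.5545,-.0809),manip.get_obs()['position'][:2]]: print(tostand(p))
```

```text
[ 0.00082245 -0.06081171]
[ 0.00010435 -0.07230276]
[ 0.00088536 -0.03980799]
[ 0.00075071 -0.02823066]
```

Request:
move_arm(
  steps=[
    {"offset": [0, 0, -0.05], "delta_rot": [0, 0, 0]},
    {"offset": [0.08, 0, -0.06], "delta_rot": [0, 0, 0]},
    {"offset": [0.08, 0, -0.06], "delta_rot": [0, 0, 0]},
    {"offset": [0.08, 0, -0.03], "delta_rot": [0, 0, 0]},
    {"offset": [0.08, 0, 0], "delta_rot": [0, 0, 0]},
    {"offset": [0.08, 0, 0], "delta_rot": [0, 0, 0]},
    {"offset": [0.08, 0, 0], "delta_rot": [0, 0, 0]},
  ],
)

```text
clock: 6.13
position: [0.5598, -0.0576, 0.0387]
ee_rot: [0.785, 0.619, -0.0, -0.001]
ft_force: [-1.6, 3.0, 7.6]
grip_width: 0.007
```

Request:
move_arm(
  steps=[
    {"offset": [0, 0, -0.05], "delta_rot": [0, 0, 0]},
    {"offset": [0.06, 0, -0.06], "delta_rot": [0, 0, 0]},
    {"offset": [0.06, 0, -0.06], "delta_rot": [0, 0, 0]},
    {"offset": [0.06, 0, -0.03], "delta_rot": [0, 0, 0]},
    {"offset": [0.06, 0, 0], "delta_rot": [0, 0, 0]},
    {"offset": [0.06, 0, 0], "delta_rot": [0, 0, 0]},
    {"offset": [0.06, 0, 0], "delta_rot": [0, 0, 0]},
  ],
)

```text
clock: 6.72
position: [0.5617, -0.0493, 0.0386]
ee_rot: [0.785, 0.619, -0.001, -0.001]
ft_force: [0.0, 1.8, 3.4]
grip_width: -0.004
```

Request:
move_arm(
  steps=[
    {"offset": [0, 0, -0.05], "delta_rot": [0, 0, 0]},
    {"offset": [0.05, 0, -0.06], "delta_rot": [0, 0, 0]},
    {"offset": [0.05, 0, -0.06], "delta_rot": [0, 0, 0]},
    {"offset": [0.05, 0, -0.03], "delta_rot": [0, 0, 0]},
    {"offset": [0.05, 0, 0], "delta_rot": [0, 0, 0]},
    {"offset": [0.05, 0, 0], "delta_rot": [0, 0, 0]},
    {"offset": [0.05, 0, 0], "delta_rot": [0, 0, 0]},
  ],
)

```text
clock: 7.3
position: [0.563, -0.0421, 0.0383]
ee_rot: [0.785, 0.619, -0.001, -0.001]
ft_force: [-0.5, 1.1, 1.7]
grip_width: -0.001
```

Request:
move_arm(
  steps=[
    {"offset": [0, 0, -0.05], "delta_rot": [0, 0, 0]},
    {"offset": [-0.027, 0, -0.06], "delta_rot": [0, 0, 0]},
    {"offset": [-0.027, 0, -0.06], "delta_rot": [0, 0, 0]},
    {"offset": [-0.027, 0, -0.06], "delta_rot": [0, 0, 0]},
    {"offset": [-0.027, 0, -0.03], "delta_rot": [0, 0, 0]},
    {"offset": [-0.027, 0, 0], "delta_rot": [0, 0, 0]},
    {"offset": [-0.027, 0, 0], "delta_rot": [0, 0, 0]},
    {"offset": [-0.027, 0, 0], "delta_rot": [0, 0, 0]},
  ],
)

```text
clock: 7.97
position: [0.5622, -0.046, 0.0384]
ee_rot: [0.785, 0.619, -0.001, -0.001]
ft_force: [-1.5, -0.9, 1.5]
grip_width: 0.0
```

Request:
move_arm(
  steps=[
    {"offset": [0, 0, -0.05], "delta_rot": [0, 0, 0]},
    {"offset": [-0.4, 0, -0.06], "delta_rot": [0, 0, 0]},
    {"offset": [-0.4, 0, -0.06], "delta_rot": [0, 0, 0]},
    {"offset": [-0.4, 0, -0.06], "delta_rot": [0, 0, 0]},
    {"offset": [-0.4, 0, -0.06], "delta_rot": [0, 0, 0]},
    {"offset": [-0.4, 0, -0.03], "delta_rot": [0, 0, 0]},
    {"offset": [-0.4, 0, 0], "delta_rot": [0, 0, 0]},
    {"offset": [-0.4, 0, 0], "delta_rot": [0, 0, 0]},
    {"offset": [-0.4, 0, 0], "delta_rot": [0, 0, 0]},
  ],
)

```text
clock: 8.72
position: [0.549, -0.1032, 0.039]
ee_rot: [0.785, 0.619, -0.0, -0.001]
ft_force: [0.6, 2.1, 4.1]
grip_width: -0.002
```

Run:
```python
from h import *
o=manip.get_obs();print(tostand(o['position']),o['position'],o['ft_force'])
```

```text
[ 0.00080947 -0.06277083] [ 0.54902671 -0.10320114  0.03903852] [0.55893656 2.14973883 4.08963961]
```

Request:
move_arm(
  steps=[
    {"offset": [0, 0, -0.05], "delta_rot": [0, 0, 0]},
    {"offset": [-0.027, 0, -0.06], "delta_rot": [0, 0, 0]},
    {"offset": [-0.027, 0, -0.06], "delta_rot": [0, 0, 0]},
    {"offset": [-0.027, 0, -0.06], "delta_rot": [0, 0, 0]},
    {"offset": [-0.027, 0, -0.03], "delta_rot": [0, 0, 0]},
    {"offset": [-0.027, 0, 0], "delta_rot": [0, 0, 0]},
    {"offset": [-0.027, 0, 0], "delta_rot": [0, 0, 0]},
    {"offset": [-0.027, 0, 0], "delta_rot": [0, 0, 0]},
  ],
)

```text
clock: 9.38
position: [0.5474, -0.1083, 0.0385]
ee_rot: [0.785, 0.619, -0.001, -0.001]
ft_force: [0.4, -0.9, 2.1]
grip_width: 0.0
```

Run:
```python
from h import *
o=manip.get_obs();print(tostand(o['position']),o['position'],o['ft_force'])
```

```text
[ 0.00043034 -0.0681414 ] [ 0.54739536 -0.10833197  0.0385403 ] [ 0.44868129 -0.92431762  2.1393533 ]
```

Request:
move_arm(
  steps=[
    {"offset": [0, 0, 0.008], "delta_rot": [0, 0, 0]},
    {"offset": [0, 0, 0.016], "delta_rot": [0, 0, 0]},
    {"offset": [0, 0, 0.016], "delta_rot": [0, 0, 0]},
    {"offset": [0, 0, 0.016], "delta_rot": [0, 0, 0]},
  ],
)

```text
clock: 9.72
position: [0.5475, -0.1083, 0.0367]
ee_rot: [0.785, 0.619, -0.001, -0.001]
ft_force: [-1.6, -1.1, 6.4]
grip_width: -0.003
```

Request:
move_arm(
  steps=[
    {"offset": [0, 0, -0.06], "delta_rot": [0, 0, 0]},
    {"offset": [0.4, 0, -0.08], "delta_rot": [0, 0, 0]},
    {"offset": [0.4, 0, -0.08], "delta_rot": [0, 0, 0]},
    {"offset": [0.4, 0, -0.08], "delta_rot": [0, 0, 0]},
    {"offset": [0.4, 0, -0.08], "delta_rot": [0, 0, 0]},
    {"offset": [0.4, 0, -0.03], "delta_rot": [0, 0, 0]},
    {"offset": [0.4, 0, 0], "delta_rot": [0, 0, 0]},
    {"offset": [0.4, 0, 0], "delta_rot": [0, 0, 0]},
    {"offset": [0.4, 0, 0], "delta_rot": [0, 0, 0]},
  ],
)

```text
clock: 10.47
position: [0.562, -0.0508, 0.0367]
ee_rot: [0.786, 0.618, -0.0, -0.0]
ft_force: [-1.2, 0.5, 9.4]
grip_width: 0.004
```

Run:
```python
from h import *
o=manip.get_obs();print(tostand(o['position']),o['position'],o['ft_force'])
```

```text
[ 0.00110491 -0.00880002] [ 0.56200467 -0.05081309  0.03668611] [-1.22072853  0.5139474   9.43014758]
```

Request:
move_arm(
  steps=[
    {"offset": [0, 0, -0.06], "delta_rot": [0, 0, 0]},
    {"offset": [0.033, 0, -0.08], "delta_rot": [0, 0, 0]},
    {"offset": [0.033, 0, -0.08], "delta_rot": [0, 0, 0]},
    {"offset": [0.033, 0, -0.03], "delta_rot": [0, 0, 0]},
    {"offset": [0.033, 0, 0], "delta_rot": [0, 0, 0]},
    {"offset": [0.033, 0, 0], "delta_rot": [0, 0, 0]},
    {"offset": [0.033, 0, 0], "delta_rot": [0, 0, 0]},
  ],
)

```text
clock: 11.05
position: [0.5624, -0.0452, 0.0359]
ee_rot: [0.785, 0.619, -0.001, -0.001]
ft_force: [0.5, 1.4, 2.1]
grip_width: -0.0
```

Request:
move_arm(
  steps=[
    {"offset": [0, 0, -0.06], "delta_rot": [0, 0, 0]},
    {"offset": [0.027, 0, -0.08], "delta_rot": [0, 0, 0]},
    {"offset": [0.027, 0, -0.08], "delta_rot": [0, 0, 0]},
    {"offset": [0.027, 0, -0.03], "delta_rot": [0, 0, 0]},
    {"offset": [0.027, 0, 0], "delta_rot": [0, 0, 0]},
    {"offset": [0.027, 0, 0], "delta_rot": [0, 0, 0]},
    {"offset": [0.027, 0, 0], "delta_rot": [0, 0, 0]},
  ],
)

```text
clock: 11.63
position: [0.5633, -0.0411, 0.0359]
ee_rot: [0.785, 0.619, -0.001, -0.001]
ft_force: [-0.7, 0.5, 1.7]
grip_width: -0.001
```

Request:
move_arm(
  steps=[
    {"offset": [0, 0, -0.06], "delta_rot": [0, 0, 0]},
    {"offset": [-0.473, 0, -0.08], "delta_rot": [0, 0, 0]},
    {"offset": [-0.473, 0, -0.08], "delta_rot": [0, 0, 0]},
    {"offset": [-0.473, 0, -0.08], "delta_rot": [0, 0, 0]},
    {"offset": [-0.473, 0, -0.08], "delta_rot": [0, 0, 0]},
    {"offset": [-0.473, 0, -0.03], "delta_rot": [0, 0, 0]},
    {"offset": [-0.473, 0, 0], "delta_rot": [0, 0, 0]},
    {"offset": [-0.473, 0, 0], "delta_rot": [0, 0, 0]},
    {"offset": [-0.473, 0, 0], "delta_rot": [0, 0, 0]},
  ],
)

```text
clock: 12.38
position: [0.5476, -0.1092, 0.0366]
ee_rot: [0.785, 0.62, -0.0, -0.0]
ft_force: [-0.4, -1.0, 5.4]
grip_width: 0.003
```

Run:
```python
from h import *
o=manip.get_obs();print(tostand(o['position']),o['position'],o['ft_force'])
```

```text
[ 0.00084017 -0.06894037] [ 0.54760583 -0.10920491  0.03655382] [-0.3716326  -1.0231868   5.37642144]
```

Run:
```python
from h import *
o=manip.get_obs();print(np.round(o['joint_pos'],2))
plan([.465,.17,.2],76.4); print(st(0,-.037,.1))
```

```text
[ 0.52  0.44 -0.48  1.82  0.24  0.94 -0.3 ]
clock 12.3833 pos [ 0.5476 -0.1092  0.0366] f [-0.37 -1.02  5.38] offset [ 1.683 -0.969 -1.088] rot [-0.0007 -0.0001  0.0018]
[ 0.55429974 -0.07796256  0.1       ]
```

Request:
move_arm(
  steps=[
    {"offset": [0, 0, -0.25], "delta_rot": [0, 0, 0]},
    {"offset": [0, 0, -0.5], "delta_rot": [0, 0, 0]},
    {"offset": [0.25, -0.15, -0.7], "delta_rot": [0, 0, 0]},
    {"offset": [0.5, -0.3, -0.9], "delta_rot": [0, 0, 0]},
    {"offset": [0.9, -0.5, -1], "delta_rot": [0, 0, 0]},
    {"offset": [0.9, -0.5, -1], "delta_rot": [0, 0, 0]},
  ],
  hand=1,
)

```text
clock: 12.88
position: [0.5068, 0.0346, 0.1853]
ee_rot: [0.785, 0.619, -0.0, -0.0]
ft_force: [0.7, 0.9, -0.3]
grip_width: 0.845
```

Request:
move_arm(
  steps=[
    {"offset": [0.6, -0.47, 0], "delta_rot": [0, 0, 0]},
    {"offset": [0.6, -0.47, 0], "delta_rot": [0, 0, 0]},
    {"offset": [0.6, -0.47, 0], "delta_rot": [0, 0, 0]},
    {"offset": [0.6, -0.47, 0], "delta_rot": [0, 0, 0]},
    {"offset": [0.6, -0.47, 0], "delta_rot": [0, 0, 0]},
  ],
)

```text
clock: 13.3
position: [0.4589, 0.1386, 0.1844]
ee_rot: [0.784, 0.621, -0.001, -0.001]
ft_force: [0.6, -0.5, -0.3]
grip_width: 1.001
```

Run:
```python
from h import *
P=camera_params('wrist'); im=camera('wrist'); save('w2.png',im)
for r in place_of('wrist','bottle'): print(r['p'],r['uv'],ray('wrist',r['uv'],0,P))
for r in trace('wrist','bottle')[:1]:
  print(r['p'],r['extent'])
plan([.474,.268,.16],76.4)
```

```text
0.89 [315.6, 59.9] [0.48272445 0.26997107 0.        ]
0.68 [285.6, 9.7, 342.5, 88.7]
clock 13.45 pos [0.4602 0.1354 0.1842] f [ 0.83 -0.08 -0.95] offset [ 0.881 -0.118  0.161] rot [-0.0014  0.0003  0.0002]
```

View pics/w2.png

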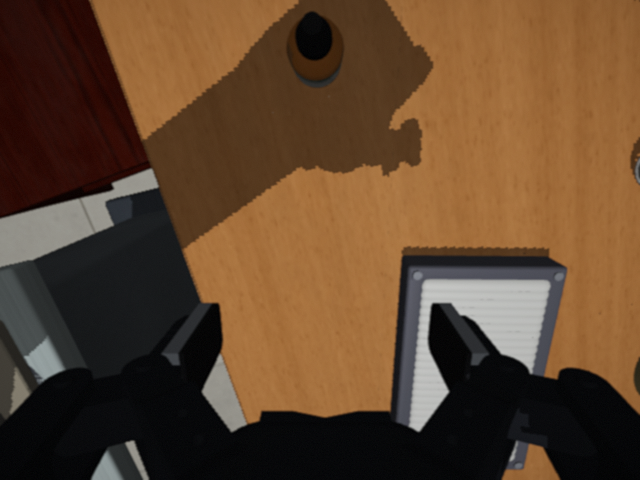

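The wrist view shows the bottle at (315,50), upright, with its foot near (316,60).

Run:
```python
from h import *
plan([.468,.21,.19],76.4)
```

```text
clock 13.45 pos [0.4602 0.1354 0.1842] f [ 0.83 -0.08 -0.95] offset [ 0.495 -0.067 -0.039] rot [-0.0014  0.0003  0.0002]
```

Request:
move_arm(
  steps=[
    {"offset": [0.49, 0.05, -0.04], "delta_rot": [0, 0, 0]},
    {"offset": [0.49, 0.05, -0.04], "delta_rot": [0, 0, 0]},
    {"offset": [0.49, 0.05, -0.04], "delta_rot": [0, 0, 0]},
    {"offset": [0.49, 0.05, -0.04], "delta_rot": [0, 0, 0]},
    {"offset": [0.49, 0.05, -0.04], "delta_rot": [0, 0, 0]},
  ],
)

```text
clock: 13.87
position: [0.4848, 0.2047, 0.1899]
ee_rot: [0.786, 0.618, -0.001, -0.001]
ft_force: [0.8, 0.3, -0.4]
grip_width: 1.0
```

Run:
```python
from h import *
P=camera_params('wrist'); im=camera('wrist'); save('w3.png',im)
for r in place_of('wrist','bottle'): print(r['p'],r['uv'],ray('wrist',r['uv'],0,P))
M=np.array(P['world_from_camera']);print(M[:3,3])
for r in trace('wrist','bottle')[:1]:
  print(r['p'],r['extent'])
  save('m3.png',(r['mask']*255).astype(np.uint8)[:,:,None].repeat(3,2))
  # fit cylinder silhouette
  from scipy.optimize import minimize
  def model(c):
    m=np.zeros((480,640),np.uint8); t=np.linspace(0,2*np.pi,40)
    pts=[proj('wrist',[c[0]+.0195*np.cos(a),c[1]+.0195*np.sin(a),z],P) for a in t for z in(0,.07)]
    pts=cv2.convexHull(np.array(pts,np.float32)); cv2.fillConvexPoly(m,np.round(pts).astype(np.int32),1); return m>0
  best=max(((np.sum(model((x,y))&r['mask'])/np.sum(model((x,y))|r['mask']),x,y) for x in np.arange(.464,.49,.002) for y in np.arange(.256,.284,.002)))
  print(best)
o=manip.get_obs();print(o['position'])
```

```text
0.59 [306.9, 149.1] [0.48454573 0.26892725 0.        ]
[0.50397049 0.27732691 0.3250981 ]
[0.48472769 0.20441682 0.19032013]
```

View pics/w3.png

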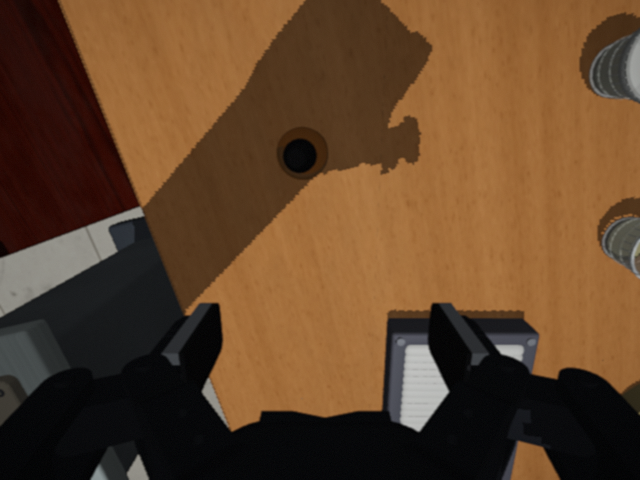

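The bottle is seen from almost straight above: its body disc is at (302,153) and the teat at (299,156).

Run:
```python
from h import *
P=camera_params('wrist')
print(ray('wrist',(302,153),.065,P),ray('wrist',(299.5,156),.105,P))
b=np.array([.481,.2685]); plan([*b,.19],76.4); plan([*b,.05],76.4)
```

```text
[0.48445126 0.26842843 0.065     ] [0.48550112 0.2683941  0.105     ]
clock 14.0167 pos [0.4847 0.2044 0.1903] f [ 0.68 -0.28 -0.58] offset [ 0.409 -0.125  0.002] rot [-0.001   0.0006 -0.0006]
clock 14.0167 pos [0.4847 0.2044 0.1903] f [ 0.68 -0.28 -0.58] offset [ 0.41  -0.124  0.935] rot [-0.001   0.0006 -0.0006]
```

Request:
move_arm(
  steps=[
    {"offset": [0.413, -0.11, 0], "delta_rot": [0, 0, 0]},
    {"offset": [0.413, -0.11, 0], "delta_rot": [0, 0, 0]},
    {"offset": [0.413, -0.11, 0], "delta_rot": [0, 0, 0]},
    {"offset": [0.413, -0.11, 0.2], "delta_rot": [0, 0, 0]},
    {"offset": [0.413, -0.11, 0.3], "delta_rot": [0, 0, 0]},
    {"offset": [0.413, -0.11, 0.3], "delta_rot": [0, 0, 0]},
  ],
)

```text
clock: 14.52
position: [0.4817, 0.2678, 0.1424]
ee_rot: [0.786, 0.618, -0.003, -0.001]
ft_force: [-1.2, -0.2, 0.2]
grip_width: 1.002
```

Run:
```python
from h import *
plan([.484,.2685,.051],76.4)
save('w4.png',camera('wrist'))
```

```text
clock 14.5167 pos [0.4817 0.2678 0.1424] f [-1.22 -0.21  0.21] offset [0.01  0.017 0.609] rot [-0.0032  0.0024  0.    ]
```

View pics/w4.png

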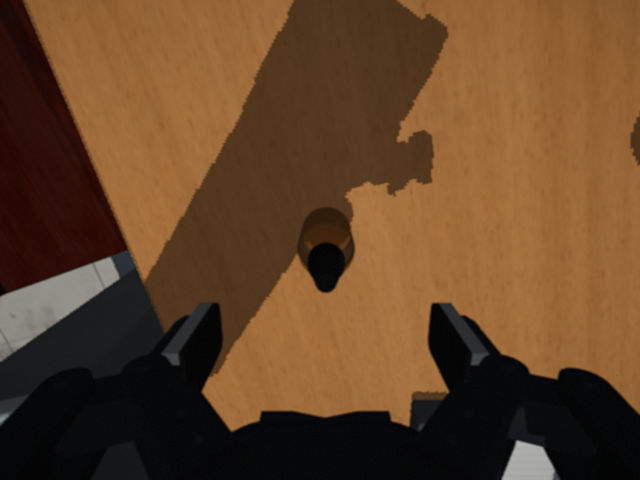

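The bottle at (326,250) is centred between the open fingers, so I can descend.

Request:
move_arm(
  steps=[
    {"offset": [0.01, 0.007, 0.2], "delta_rot": [-0.003, 0.002, 0]},
    {"offset": [0.01, 0.007, 0.4], "delta_rot": [-0.003, 0.002, 0]},
    {"offset": [0.01, 0.007, 0.55], "delta_rot": [-0.003, 0.002, 0]},
    {"offset": [0.01, 0.007, 0.607], "delta_rot": [-0.003, 0.002, 0]},
    {"offset": [0.01, 0.007, 0.607], "delta_rot": [-0.003, 0.002, 0]},
    {"offset": [0.01, 0.007, 0.607], "delta_rot": [-0.003, 0.002, 0]},
  ],
)

```text
clock: 15.07
position: [0.485, 0.2715, 0.056]
ee_rot: [0.786, 0.619, 0.003, 0.0]
ft_force: [-0.1, 1.2, -0.0]
grip_width: 1.003
```

Run:
```python
from h import *
plan([.484,.2685,.051],76.4)
save('w5.png',camera('wrist'))
```

```text
clock 15.0667 pos [0.485  0.2715 0.056 ] f [-0.05  1.2  -0.04] offset [-0.021 -0.002  0.033] rot [ 0.0027 -0.0025  0.0005]
```

View pics/w5.png

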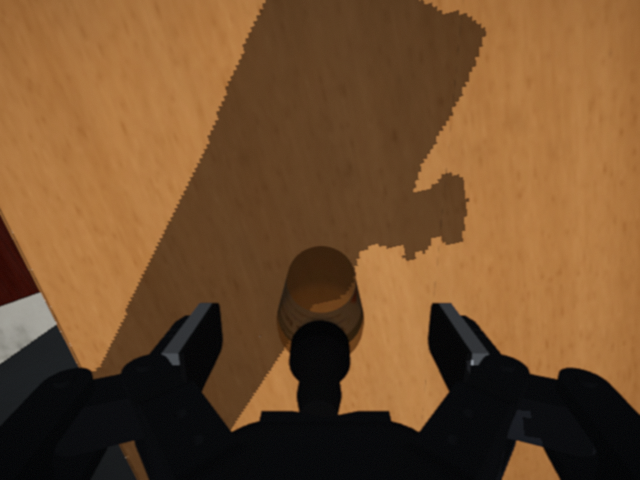

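The bottle stands between the pads at (320,310). I'll lower the last few millimetres and close.

Request:
move_arm(
  steps=[
    {"offset": [-0.02, -0.002, 0.03], "delta_rot": [0.0027, -0.0025, 0]},
    {"offset": [-0.02, -0.002, 0.03], "delta_rot": [0.0027, -0.0025, 0]},
    {"offset": [-0.02, -0.002, 0.03], "delta_rot": [0.0027, -0.0025, 0]},
  ],
)

```text
clock: 15.37
position: [0.4836, 0.2683, 0.0506]
ee_rot: [0.786, 0.619, -0.0, 0.0]
ft_force: [0.1, -0.0, -0.3]
grip_width: 0.999
```

Request:
move_arm(
  steps=[
    {"offset": [0, 0, 0], "delta_rot": [0, 0, 0]},
    {"offset": [0, 0, 0], "delta_rot": [0, 0, 0]},
    {"offset": [0, 0, 0], "delta_rot": [0, 0, 0]},
    {"offset": [0, 0, 0], "delta_rot": [0, 0, 0]},
    {"offset": [0, 0, 0], "delta_rot": [0, 0, 0]},
    {"offset": [0, 0, 0], "delta_rot": [0, 0, 0]},
    {"offset": [0, 0, 0], "delta_rot": [0, 0, 0]},
    {"offset": [0, 0, 0], "delta_rot": [0, 0, 0]},
  ],
  hand=-1,
  squeeze=30,
)

```text
clock: 16.03
position: [0.4832, 0.2687, 0.0503]
ee_rot: [0.785, 0.619, -0.0, -0.0]
ft_force: [-1.6, 0.6, 5.2]
grip_width: 0.432
```

Request:
move_arm(
  steps=[
    {"offset": [0, 0, -0.1], "delta_rot": [0, 0, 0]},
    {"offset": [0, 0, -0.25], "delta_rot": [0, 0, 0]},
    {"offset": [0, 0, -0.4], "delta_rot": [0, 0, 0]},
    {"offset": [0, 0, -0.55], "delta_rot": [0, 0, 0]},
    {"offset": [0, 0, -0.55], "delta_rot": [0, 0, 0]},
    {"offset": [0, 0, -0.55], "delta_rot": [0, 0, 0]},
  ],
)

```text
clock: 16.53
position: [0.4837, 0.2685, 0.133]
ee_rot: [0.786, 0.619, 0.0, 0.0]
ft_force: [-0.4, 0.5, -2.2]
grip_width: 0.427
```

Run:
```python
from h import *
plan(st(0,-.037,.13),76.4)
save('w6.png',camera('wrist'))
```

```text
clock 16.5333 pos [0.4837 0.2685 0.133 ] f [-0.41  0.46 -2.18] offset [-2.136  0.998  0.021] rot [0.0003 0.0001 0.0006]
```

View pics/w6.png

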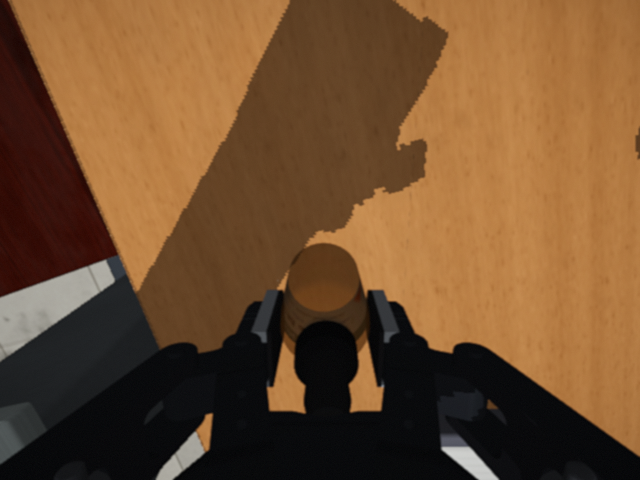

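The bottle is held upright between the pads, and the wrist force matches its weight. Next I carry it to the stand.

Request:
move_arm(
  steps=[
    {"offset": [-0.1, 0.05, 0], "delta_rot": [0, 0, 0]},
    {"offset": [-0.3, 0.14, 0], "delta_rot": [0, 0, 0]},
    {"offset": [-0.5, 0.23, 0], "delta_rot": [0, 0, 0]},
    {"offset": [-0.7, 0.33, 0], "delta_rot": [0, 0, 0]},
    {"offset": [-0.9, 0.42, 0], "delta_rot": [0, 0, 0]},
    {"offset": [-1, 0.467, 0], "delta_rot": [0, 0, 0]},
  ],
)

```text
clock: 17.08
position: [0.5161, 0.1011, 0.1306]
ee_rot: [0.787, 0.617, -0.002, -0.0]
ft_force: [0.1, -0.3, -1.3]
grip_width: 0.426
```

Request:
move_arm(
  steps=[
    {"offset": [-0.2, 0.09, 0], "delta_rot": [0, 0, 0]},
    {"offset": [-0.4, 0.19, 0], "delta_rot": [0, 0, 0]},
    {"offset": [-0.6, 0.28, 0], "delta_rot": [0, 0, 0]},
    {"offset": [-0.8, 0.38, 0], "delta_rot": [0, 0, 0]},
    {"offset": [-0.9, 0.42, 0], "delta_rot": [0, 0, 0]},
    {"offset": [-1, 0.467, 0], "delta_rot": [0, 0, 0]},
    {"offset": [-1, 0.467, 0], "delta_rot": [0, 0, 0]},
  ],
)

```text
clock: 17.67
position: [0.5486, -0.0604, 0.1305]
ee_rot: [0.787, 0.617, -0.002, -0.001]
ft_force: [0.1, -0.4, -1.4]
grip_width: 0.421
```

Run:
```python
from h import *
plan(st(0,-.037,.1),76.4)
```

```text
clock 17.6667 pos [ 0.5486 -0.0604  0.1305] f [ 0.12 -0.38 -1.36] offset [-0.104  0.066  0.204] rot [-0.0023  0.0016 -0.0026]
```

Request:
move_arm(
  steps=[
    {"offset": [-0.08, 0.05, 0.1], "delta_rot": [-0.002, 0.0016, -0.0026]},
    {"offset": [-0.104, 0.066, 0.204], "delta_rot": [-0.002, 0.0016, -0.0026]},
    {"offset": [-0.104, 0.066, 0.204], "delta_rot": [-0.002, 0.0016, -0.0026]},
    {"offset": [-0.104, 0.066, 0.204], "delta_rot": [-0.002, 0.0016, -0.0026]},
    {"offset": [-0.104, 0.066, 0.204], "delta_rot": [-0.002, 0.0016, -0.0026]},
    {"offset": [-0.104, 0.066, 0.204], "delta_rot": [-0.002, 0.0016, -0.0026]},
  ],
)

```text
clock: 18.17
position: [0.5555, -0.0724, 0.1027]
ee_rot: [0.784, 0.621, 0.002, 0.0]
ft_force: [0.6, 0.1, -1.6]
grip_width: 0.428
```

Run:
```python
from h import *
plan(st(0,-.037,.085),76.4)
P=camera_params('wrist');save('w7.png',camera('wrist')); save('s7.png',camera('scene')[180:330,240:440].repeat(4,0).repeat(4,1))
for r in place_of('scene','bottle')+[]: print(r['p'],tostand(ray('scene',r['uv'],.05)))
camera('top')
for r in place_of('top','bottle')+[]: print(r['p'],tostand(ray('top',r['uv'],.05)))
```

```text
clock 18.1667 pos [ 0.5555 -0.0724  0.1027] f [ 0.61  0.08 -1.56] offset [-0.038  0.     0.118] rot [ 0.0018 -0.0013  0.0042]
0.7 [ 0.00742181 -0.02986758]
0.26 [-0.04041375  0.02590125]
```

View pics/w7.png

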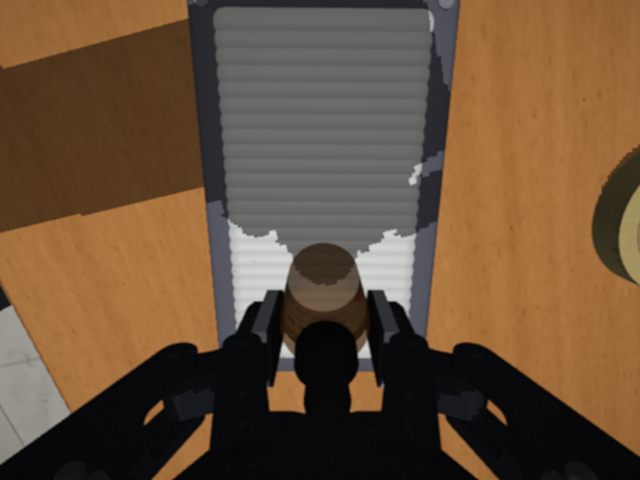

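View pics/s7.png

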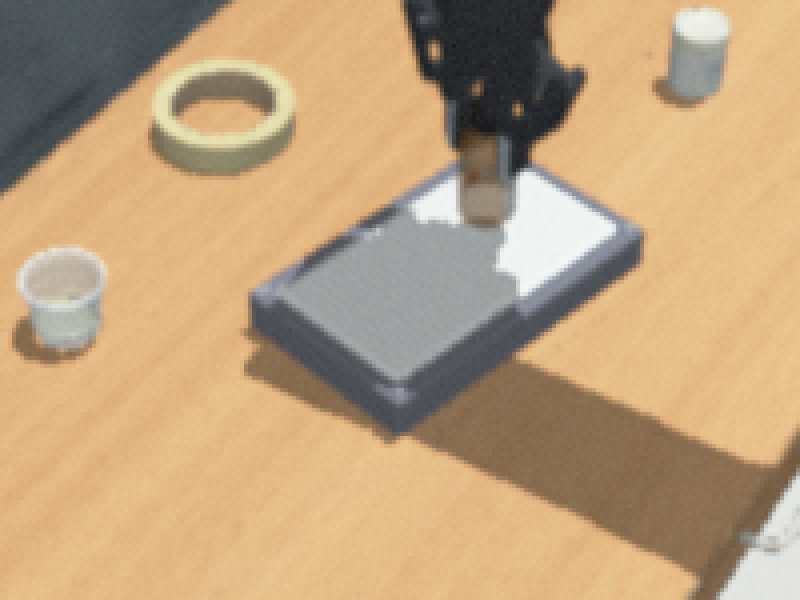

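The bottle hangs upright over the cover at (323,300) in the wrist view. I'll correct the 5 mm along the cover, then let it down slowly.

Request:
move_arm(
  steps=[
    {"offset": [-0.036, 0, 0.04], "delta_rot": [0.001, -0.001, 0.003]},
    {"offset": [-0.036, 0, 0.07], "delta_rot": [0.001, -0.001, 0.003]},
    {"offset": [-0.036, 0, 0.08], "delta_rot": [0.001, -0.001, 0.003]},
    {"offset": [-0.036, 0, 0.08], "delta_rot": [0.001, -0.001, 0.003]},
    {"offset": [-0.036, 0, 0.08], "delta_rot": [0.001, -0.001, 0.003]},
  ],
)

```text
clock: 18.83
position: [0.5539, -0.0786, 0.0897]
ee_rot: [0.786, 0.619, 0.0, -0.0]
ft_force: [0.6, 0.9, -2.0]
grip_width: 0.429
```

Run:
```python
from h import *
plan(st(0,-.037,.0845),76.4)
```

```text
clock 18.8333 pos [ 0.5539 -0.0786  0.0897] f [ 0.57  0.86 -1.97] offset [0.005 0.002 0.035] rot [ 0.     -0.0001  0.0004]
```

Request:
move_arm(
  steps=[
    {"offset": [0.004, 0.002, 0.015], "delta_rot": [0, 0, 0]},
    {"offset": [0.004, 0.002, 0.025], "delta_rot": [0, 0, 0]},
    {"offset": [0.004, 0.002, 0.033], "delta_rot": [0, 0, 0]},
    {"offset": [0.004, 0.002, 0.033], "delta_rot": [0, 0, 0]},
    {"offset": [0.004, 0.002, 0.033], "delta_rot": [0, 0, 0]},
  ],
)

```text
clock: 19.25
position: [0.5544, -0.0781, 0.0849]
ee_rot: [0.786, 0.619, 0.0, 0.0]
ft_force: [0.2, 0.7, -2.3]
grip_width: 0.427
```

Request:
move_arm(
  steps=[
    {"offset": [0, 0, 0.005], "delta_rot": [0, 0, 0]},
    {"offset": [0, 0, 0.005], "delta_rot": [0, 0, 0]},
    {"offset": [0, 0, 0.005], "delta_rot": [0, 0, 0]},
  ],
)

```text
clock: 19.5
position: [0.5545, -0.0782, 0.0843]
ee_rot: [0.786, 0.619, 0.0, 0.0]
ft_force: [-0.1, -0.8, -2.0]
grip_width: 0.428
```

Request:
move_arm(
  steps=[
    {"offset": [0, 0, 0.004], "delta_rot": [0, 0, 0]},
    {"offset": [0, 0, 0.004], "delta_rot": [0, 0, 0]},
    {"offset": [0, 0, 0.004], "delta_rot": [0, 0, 0]},
  ],
)

```text
clock: 19.75
position: [0.5546, -0.0782, 0.0838]
ee_rot: [0.786, 0.619, 0.0, 0.0]
ft_force: [-1.2, 0.3, -1.0]
grip_width: 0.422
```

Request:
move_arm(
  steps=[
    {"offset": [0, 0, 0.003], "delta_rot": [0, 0, 0]},
    {"offset": [0, 0, 0.003], "delta_rot": [0, 0, 0]},
    {"offset": [0, 0, 0.003], "delta_rot": [0, 0, 0]},
  ],
)

```text
clock: 20.0
position: [0.5545, -0.0781, 0.0834]
ee_rot: [0.786, 0.619, 0.0, 0.0]
ft_force: [-1.3, -0.2, 0.8]
grip_width: 0.425
```

The force rose 2.6 N within 0.8 mm, so the support under the foot is firm. Releasing.

Request:
move_arm(
  steps=[
    {"offset": [0, 0, 0], "delta_rot": [0, 0, 0]},
    {"offset": [0, 0, 0], "delta_rot": [0, 0, 0]},
    {"offset": [0, 0, 0], "delta_rot": [0, 0, 0]},
    {"offset": [0, 0, 0], "delta_rot": [0, 0, 0]},
    {"offset": [0, 0, 0], "delta_rot": [0, 0, 0]},
    {"offset": [0, 0, 0], "delta_rot": [0, 0, 0]},
  ],
  hand=1,
)

```text
clock: 20.5
position: [0.5545, -0.0782, 0.0833]
ee_rot: [0.786, 0.619, 0.0, 0.0]
ft_force: [0.6, 0.8, -0.1]
grip_width: 1.002
```

Request:
move_arm(
  steps=[
    {"offset": [0, 0, -0.1], "delta_rot": [0, 0, 0]},
    {"offset": [0, 0, -0.25], "delta_rot": [0, 0, 0]},
    {"offset": [0, 0, -0.45], "delta_rot": [0, 0, 0]},
    {"offset": [0, 0, -0.65], "delta_rot": [0, 0, 0]},
    {"offset": [0, 0, -0.85], "delta_rot": [0, 0, 0]},
    {"offset": [0, 0, -0.85], "delta_rot": [0, 0, 0]},
    {"offset": [0, 0, -0.85], "delta_rot": [0, 0, 0]},
  ],
)

```text
clock: 21.08
position: [0.5553, -0.0782, 0.2124]
ee_rot: [0.786, 0.619, 0.001, 0.002]
ft_force: [0.7, 0.9, -0.5]
grip_width: 1.001
```

Request:
move_arm(
  steps=[
    {"offset": [-0.5, 0, 0], "delta_rot": [0, 0, 0]},
    {"offset": [-0.8, 0, 0], "delta_rot": [0, 0, 0]},
    {"offset": [-0.8, 0, 0], "delta_rot": [0, 0, 0]},
    {"offset": [-0.8, 0, 0], "delta_rot": [0, 0, 0]},
    {"offset": [-0.8, 0, 0], "delta_rot": [0, 0, 0]},
    {"offset": [-0.8, 0, 0], "delta_rot": [0, 0, 0]},
  ],
)

```text
clock: 21.58
position: [0.5259, -0.1942, 0.2096]
ee_rot: [0.786, 0.619, 0.0, -0.001]
ft_force: [0.8, 0.4, -0.0]
grip_width: 1.0
```

Run:
```python
from h import *
o=manip.get_obs();print(o['position'],o['ft_force'],o['clock'])
P=camera_params('wrist');save('w8.png',camera('wrist')); save('s8.png',camera('scene')[180:330,240:440].repeat(4,0).repeat(4,1))
r=place_of('wrist','bottle')
for q in r: print(q['p'],q['uv'],tostand(ray('wrist',q['uv'],.034,P)))
for q in place_of('scene','bottle'): print(q['p'],tostand(ray('scene',q['uv'],.034)))
for t,k in ((0,'foot'),(.108,'top')): print(k,proj('wrist',[*st(0,-.037,0)[:2],.034+t],P))
for l in('tablet_jar','cup','roll'):
  for q in place_of('scene',l)[:1]: print(l,q['p'],ray('scene',q['uv'],0))
```

```text
[ 0.52592474 -0.19417002  0.20963314] [ 0.76348915  0.43333228 -0.03633751] 21.5833
0.72 [323.9, 78.3] [-0.00016715 -0.03806807]
0.86 [-0.00557677 -0.03221154]
foot [324.10864595  76.85560387]
top [323.42967547  43.79557804]
tablet_jar 0.74 [0.60070546 0.02707678 0.        ]
cup 0.78 [0.76040842 0.11805665 0.        ]
roll 0.63 [ 0.78149284 -0.09956493  0.        ]
```

View pics/w8.png

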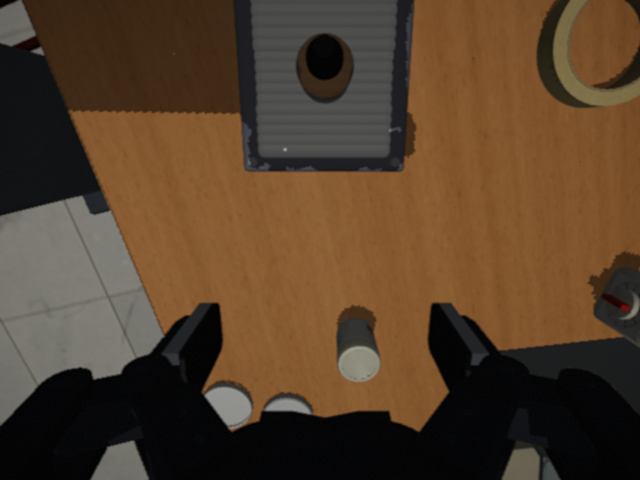

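View pics/s8.png

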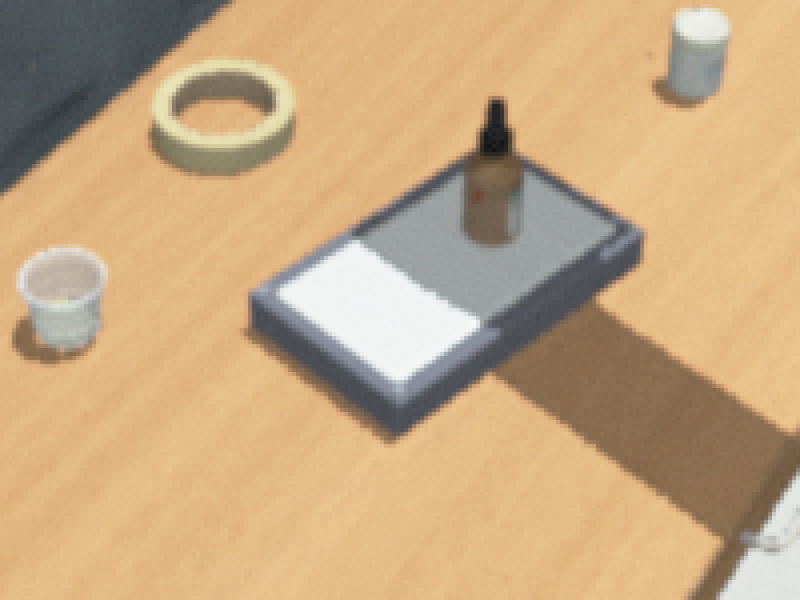

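In the wrist view the bottle stands upright, foot at (324,78) and teat near (324,48), close to the positions predicted for an upright bottle. The jar, cup and roll look unmoved in the scene picture. The network's new jar position is a false detection, because the picture shows the jar where it was.

Run:
```python
from h import *
print(manip.get_obs()['joint_velocities']); print(manip.hand_in())
```

```text
[ 0.00253492 -0.00138556  0.00354577 -0.00189679  0.00220131  0.00069371
  0.0016756 ]
the job is handed in; nothing more can be done
None
```

I found the crossbar, set the dropper bottle down upright over it, and handed the job in at about 21.7 s of the 64 s allowed. No verdict was reported.

- **Finding the bar:** I pressed along the cover with the closed fingertips, with at most 9.4 N read at the end of any press. The cover was firm from about y = -69 to -7 mm in the stand frame and gave way outside that. That puts the middle of the bar near y = -37 mm, to within a few millimetres. The left edge was less sharp than the right.
- **Placing the bottle:** I gripped it round the body, carried it over and lowered it in steps of under 1 mm. The load on the cover rose by about 2.6 N within 0.8 mm, which means firm support. I then opened the gripper and backed away.

**Last checks:**
- The wrist camera puts the bottle's foot at (0, -38) mm in the stand frame, and its teat is where an upright bottle's would be.
- The scene camera's estimate is about 6 mm off from that, at (-6, -32) mm; both are well inside the limits.
- The final lean and sink were not measured directly. I judged them from the pictures and the contact force.
- The cup and tape roll were detected within about 11 mm of their first estimates; this is the network's scatter, since they look unmoved in the pictures.
- The network's last position for the tablet jar was wrong: it fell beside the bottle. The pictures show the jar where it started.

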